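Slide the locked vial carriage home against its dock

ROBOT

A 7-joint arm with a two-finger parallel gripper is mounted at the origin on the work surface; the furniture and walls round the work are solid. World frame = base frame: x ahead of the robot, y to its left, z up, the work surface at z = 0. Lengths are in m, angles in degrees, forces in N, time in s.
With the tool pointing down it reaches from about 0.425 to 0.875 m from the base axis. Payload 4.7 kg.
Tool frame: the origin (TCP) lies at the very end of the fingers, on their centre line; the grasp point (between the pads) lies arm.grasp_offset behind it (arm.grasp_offset is the distance from the TCP to the grasp point, in m); z points along the fingers, y is the line along which they close (so a half turn about z gives the same grasp; the last joint's range is limited). The gripper opens to 85 mm and grips with 20 to 120 N. Pads are 22 mm wide; open, the fingers measure 114 mm over their backs; the gripper's body (76 mm by 85 mm) begins 54 mm behind the grasp point. The pads swing forward as they close: fully open they stand 13 mm farther back than shut.
Start: joints at [66.813, 18.392, -4.016, 83.108, 1.295, 78.541, -3.26], TCP at [0.264, -0.594, 0.231] pointing down, gripper open.
Joint ranges: [-163.93, 163.93], [-17.29, 119.83], [-79.2, 71.16], [3.27, 140.29], [-89.18, 269.18], [5.43, 117.66], [-154.24, 154.24]. Speed limits (degrees/s): [147.25, 147.25, 180, 180, 180, 180, 180].

INTERFACE

Orientations are given as [roll, pitch, yaw] about the fixed x, y, z axes, in that order (R = Rz(yaw) Ry(pitch) Rx(roll)).
In Python, from rig import arm gives the robot as it stands.
- The arm moves only by the tool move_arm, never from a script. Its argument "series" is a list of rows, each a list of 7 numbers: the shift along the tool's x, y, z in mm, then the turn, a rotation vector about the tool's x, y, z in rad, then the opening, from 0 (shut) to 1 (fully open). In form: [[tx, ty, tz, ax, ay, az, grip], ...]. A call has 1 to 5 rows; each row shifts and turns the commanded pose from where the row before left it, along the tool's axes as they then stand; what a row does not reach is not made up. A row lasts 1/8 s, in which the tool goes at most 62.5 mm and 10.7 degrees, less where a joint would pass 70% of its speed; a pose out of reach is approached as far as the arm can. A call with a gripper value outside its range is refused whole. The fingers move at their own pace and stop on an object; the grip force is fixed at half the most. Time passes only in rows, so rows that do not move let the fingers close. It gives the time, the measured TCP pose, the force, the opening and the grip force at its end, in the units of the state.
- arm.get_state(): the state, without advancing time (a new reading comes with each control period).
- arm.snapshot(name): name is "scene" or "top" or "wrist"; returns the picture (420x560x3 uint8, blue, green, red); there is no depth.
- arm.get_calibration(name): a dict with "intrinsics" (3x3 intrinsics, pixels), "T" (4x4, takes a point from camera to world coordinates). Camera axes: x right, y down, z forward; pixel columns grow to the right and rows downward; lengths in m; the calibration is good to about 2 mm. A picture is of the moment at which its call begins: read the wrist's pose just before it. get_calibration takes no time and is no camera call; for the wrist camera it gives the pose at the moment of the call.
- arm.sign_off(): hands the job in; it is judged then, once.
The state is a dict: "clock": time; "joint_positions": joint angles; "qvel": joint speeds; "effort": joint torques, N m; "position": TCP position; "tool_rot": TCP orientation; "ft_force": force on the tool from outside, world axes, zero at the start; "wrist_torque": the same for the moment, N m; "gripper_width": opening from 0.0 (shut) to 1.0 (fully open); "finger_force": force on a finger pad.
Only numpy, scipy, OpenCV 4.12 (cv2) and the standard library are available. Lean on these libraries where they do the work, as an engineer would, in place of code of your own. Each camera call takes 0.05 s, during which the arm holds its last target. There are 200 camera calls.

TASK

Push the round lock button on the vial carriage fully down with a fingertip and, keeping it fully down the whole way, slide the carriage along its rail until its nose is right up against the dock's end stop. Then let go so that the button springs up and the carriage is locked there. Do not grasp or lift anything; leave the vials seated in the carriage and the things standing round the slide where they are.

Things in the scene. Friction and masses are not known exactly. Their poses are not given: they have to be found in the camera images.
- slide_base: Fixed grey slide base, 100 x 370 x 12 mm, bolted down flat, with two steel guide rails (tops 20 mm above the bench). Its origin is on the bench, on the centre line, 165 mm from the starting end and 205 mm from the dock end. The carriage slides along this frame's -y axis (roughly to the robot's right); x is across, z up.
- button_top (a point): Centre of the flat top of the lock button: a black round push button, 30 mm diameter, standing upright on the carriage on its centre line. When up, the top is 51 mm above the bench; it stands 9 mm proud of a dark steel boss (42 mm diameter, top 42 mm above the bench) and goes 8 mm down (top then 43 mm above the bench). The point moves with the button. It is the trailing part of the carriage, 96 mm behind the nose.
- lock_button (a joint): Travel of the button, m: 0 up, 0.008 fully down. Its spring needs 3 N to start and 6 N fully down. The carriage is locked until the button is more than about 5 mm down; if let up under way it catches again in notches along the rail or stays half-way, and both count as letting go: the button must stay more than 5.6 mm down all the way.
- carriage (a joint): Travel of the carriage along the rail, m: 0 at the start, growing towards the dock; the dock stops it somewhere between 0.110 and 0.165. It slides with about 2 N of friction and stays where it is left.
- plate_face (a point): Middle of the rear face (10 mm below its top edge) of the carriage's upright aluminium push plate, 84 mm wide, 8 mm thick, its top 66 mm above the bench. It stands across the rail 26 mm ahead of the centre of the button, on the dock side, so a fingertip that holds the button down can push forward against it. The point moves with the carriage.
- carriage_nose (a point): Middle of the front end of the carriage, 26 mm above the bench; the carriage is an aluminium deck 84 x 132 mm, its deck top 34 mm above the bench. It touches the stop when this point meets stop_face. The point moves with the carriage; its axes are those of the slide base.
- stop_face (a point): Middle of the black rubber stop pad of the dock, 26 mm above the bench, facing the carriage. The dock is a white block, 84 x 48 mm, top 70 mm above the bench, fixed across the far end of the rail; its place along the rail differs from run to run. When the carriage is within 2 mm of the stop and the button is let go, the button springs up and locks it.
- vial_a_mid (a point): Centre (half-way up) of a loose glass vial, 21 mm diameter, 45 mm tall, in one outer nest (24 mm square, 14 mm deep) of the black nest block near the carriage's nose, 70 mm ahead of the button. Its top is 81 mm above the bench. It only rides along.
- vial_b_mid (a point): Centre of a second, similar vial in the other outer nest, 54 mm across the rail from the first; the middle nest is empty.
- vial_black: Loose vial with a black cap, 21 mm diameter, 52 mm tall, standing beside the slide; origin under its centre. Leave alone.
- jar_small: Loose small white jar with blue cap, 48 mm diameter, 61 mm tall, standing beside the slide; origin under its centre. Leave alone.
- petri_dish: Loose covered petri dish, 64 mm diameter, 16 mm tall, standing behind the slide; origin under its centre. Leave alone.
- beaker_100: Loose glass beaker, 58 x 64 mm, 70 mm tall, standing behind the slide; origin under its centre. Leave alone.
- timer: Loose dial timer, 66 x 66 x 44 mm, with a knob on top, standing by the starting end of the slide; origin under its centre. Leave alone.
Not all that is in view belongs to the job. What is shaped like the part that bears vial_b_mid but blue, brown or turquoise is not meant.

How it is judged (in metres and radians):
On the way, in this order (a step that is already met when the one before it is completed fails the run):
1. the lock button is pressed fully down while the carriage is still at its start (value of joint lock_button above 0.0062 m and value of joint carriage below 0.02 m), for 0.02 s.
2. the carriage has reached the stop with the button still held down (distance between carriage_nose and stop_face below 0.004 m and value of joint lock_button above 0.0056 m), for 0.02 s.
At the end, for the whole second after the job is handed in: The carriage's nose is within 4 mm of the stop face and at rest, the button is up (less than 1.5 mm down), so that it is locked there, both vials stand seated in the carriage (tilt under 0.3 rad), and no bystander has moved 20 mm (distance between carriage_nose and stop_face below 0.004 m and value of joint lock_button below 0.0015 m and velocity of joint carriage below 0.01 m/s and angle between each of vial_a_mid, vial_b_mid's own z axis and vertical below 0.3 rad and z of vial_a_mid in the frame of carriage_nose between 0.026 and 0.04 m and z of vial_b_mid in the frame of carriage_nose between 0.026 and 0.04 m and distance of each of vial_black, jar_small, petri_dish, beaker_100, timer from where it was at the start of the episode below 0.02 m); the robot touches nothing.
It fails at once if the button is let up (less than 5.6 mm down) while the carriage is under way, more than 8 mm from its start and more than 5 mm from the stop (value of joint carriage above 0.008 m and distance between carriage_nose and stop_face above 0.005 m and value of joint lock_button below 0.0056 m).
It fails at once if a vial is lifted out of its nest or tipped over ((angle between vial_a_mid's own z axis and vertical above 0.5 rad or z of vial_a_mid in the frame of carriage_nose above 0.042 m) or (angle between vial_b_mid's own z axis and vertical above 0.5 rad or z of vial_b_mid in the frame of carriage_nose above 0.042 m)).
It fails at once if a bystander is lifted or pushed 20 mm or more (distance of any of vial_black, jar_small, petri_dish, beaker_100, timer from where it was at the start of the episode above 0.02 m).
It also fails if it takes over 40 s, if anything falls off the work surface, if the arm or the gripper's body presses on something with over 40 N, if the wrist force passes 120 N, or if a joint passes its speed limit or range.

## Working session

There is one attempt and no reset: what is moved stays moved. The work goes in short steps, Python scripts to look and compute and a tool call to move; the robot and the scene stay as the last step left them, time stands still between calls to the robot, and variables do not carry over. Pictures are saved under pics/ and viewed, at most 14 in all, crops included, and the job is handed in when it is done.

Besides the shell and the picture viewer there is one more tool, called after "Emit:" as name([rows], argument=value, ...), one row to a line, values as JSON. move_arm: Moves the arm, as the interface text tells. Its arguments: {"type":"object","properties":{"series":{"type":"array"}},"required":["series"]}

```bash
mkdir -p pics; python3 - <<'E'
from rig import arm
import cv2,numpy as np
for n in("scene","top"):
    im=arm.snapshot(n); cv2.imwrite(f"pics/{n}0.png",im)
    c=arm.get_calibration(n); print(n,c["intrinsics"],c["T"])
s=arm.get_state(); print(s, arm.grasp_offset)
E
```

```text
scene [[430.37740125   0.         278.88451423]
 [  0.         430.37740125 206.6494349 ]
 [  0.           0.           1.        ]] [[-0.82368418 -0.31716249  0.47005566 -0.03194616]
 [-0.56701133  0.45114083 -0.68918075  0.36888219]
 [ 0.00652098 -0.83419416 -0.5514323   0.53710715]
 [ 0.          0.          0.          1.        ]]
top [[383.34193846   0.         285.16582588]
 [  0.         383.34193846 208.13972588]
 [  0.           0.           1.        ]] [[ 0.01379786 -0.99669486  0.08005613  0.2893967 ]
 [-0.99989833 -0.01346536  0.00469168 -0.21906918]
 [-0.00359819 -0.08011273 -0.99677932  0.92160086]
 [ 0.          0.          0.          1.        ]]
{'clock': 0.1, 'joint_positions': array([66.81190018, 18.43591903, -4.0174569 , 83.16873848,  1.29540354,
       78.54042003, -3.26009174]), 'qvel': array([ 0.07779216, -0.14710455, -0.01818622, -0.06782317,  0.00022873,
        0.02542902, -0.00895642]), 'effort': array([ 1.60764057e-04, -4.94877005e+01, -3.84065174e-01, -3.15210378e+01,
        1.28616611e-02,  7.40867952e-03,  3.35406480e-05]), 'position': array([ 0.26411209, -0.59339231,  0.23031335]), 'tool_rot': array([-1.79900186e+02,  5.25029730e-03,  2.39995332e+01]), 'ft_force': array([-0.01574712, -0.65490393, -0.40676335]), 'wrist_torque': array([ 0.03004923, -0.03062324,  0.02532804]), 'finger_force': 0.0, 'gripper_width': 0.9988506135187946} 0.0187
```

View pics/scene0.png

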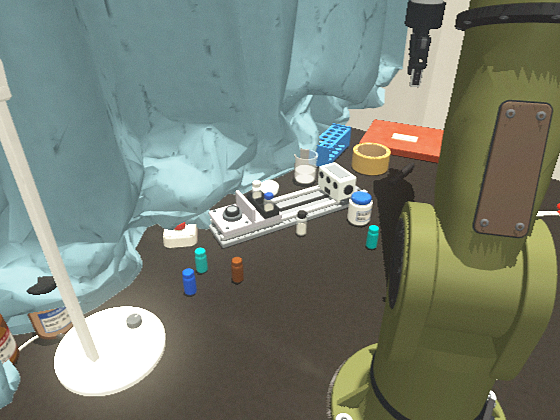

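View pics/top0.png

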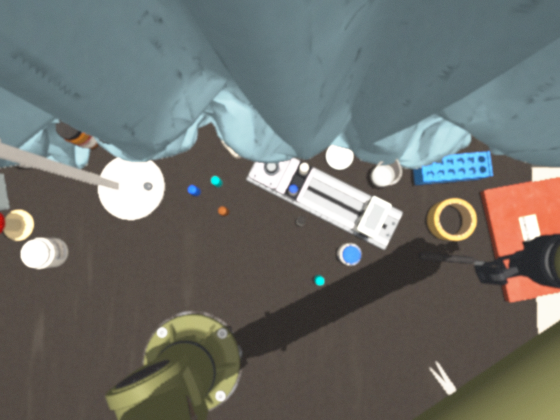

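The scene view shows the slide, with the button near (232,212) and the dock near (337,180). In the top view the button is near (271,168) and the dock near (378,216). I'll enlarge both.

```bash
python3 - <<'E'
import cv2
a=cv2.imread("pics/top0.png")[140:255,240:410]; b=cv2.imread("pics/scene0.png")[145:255,200:370]
cv2.imwrite("pics/t1.png",cv2.resize(a,None,fx=4.7,fy=4.7,interpolation=cv2.INTER_CUBIC))
cv2.imwrite("pics/s1.png",cv2.resize(b,None,fx=4.7,fy=4.7,interpolation=cv2.INTER_CUBIC))
E
```

```text
(no output)
```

View pics/t1.png

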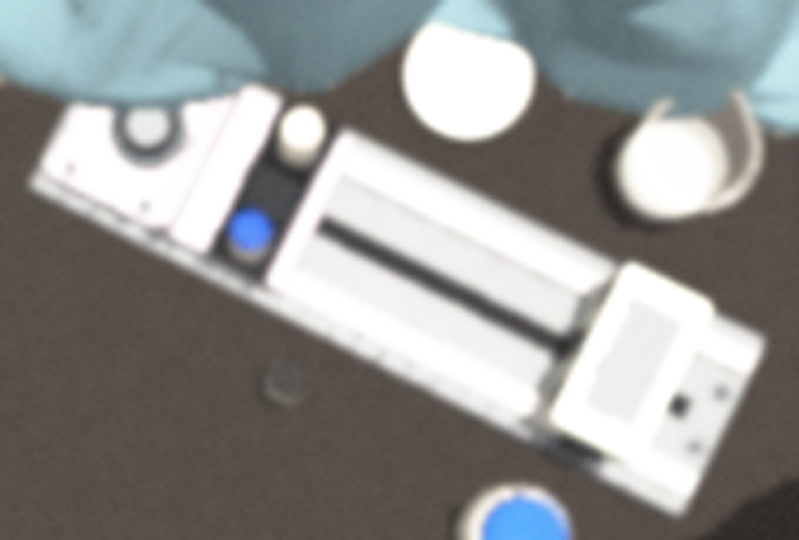

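View pics/s1.png

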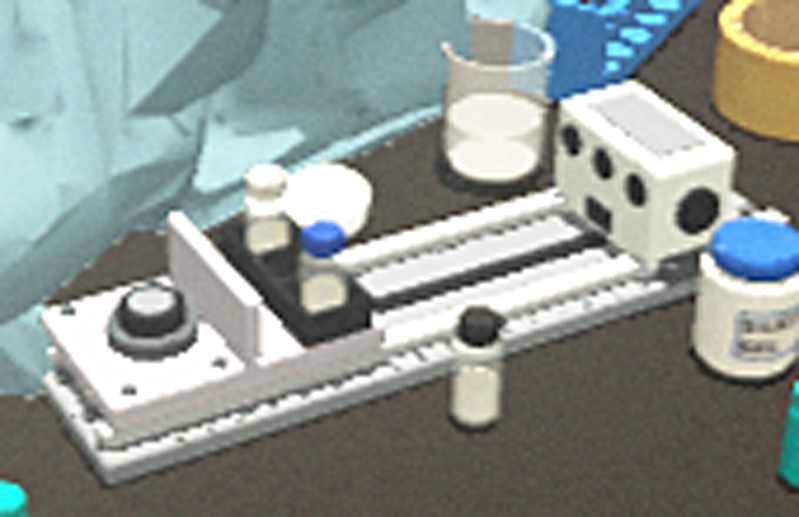

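Enlarged top: button centre (150,126), plate top edges (245,95)–(205,245), white vial cap (302,130), blue cap (252,230), dock top near edge (627,265)–(553,420). Scene crop: button top (154,303), blue cap (323,236), dock top corners (562,98) and (650,160).

```bash
cat >h.py <<'E'
from rig import arm
import numpy as np
def px(n,u,v,z):
    c=arm.get_calibration(n);K,T=np.array(c["intrinsics"]),np.array(c["T"])
    d=T[:3,:3]@np.linalg.solve(K,[u,v,1]);o=T[:3,3];return o+d*(z-o[2])/d[2]
t=lambda u,v,z:px("top",240+(u-1.85)/4.7,140+(v-1.85)/4.7,z)
s=lambda u,v,z:px("scene",200+(u-1.85)/4.7,145+(v-1.85)/4.7,z)
E
python3 - <<'E'
from h import *
np.set_printoptions(precision=4,suppress=True)
for n,f,u,v,z in [("btn",t,150,126,.051),("btn",s,154,303,.051),("white",t,302,130,.081),("white",s,267,180,.081),("blue",t,252,230,.081),("blue",s,323,232,.081),
 ("basecorn start",t,30,183,.012),("base far near",t,683,517,.012),("base far far",t,766,342,.012),("base start s",s,108,478,.006),
 ("dock far",t,627,265,.07),("dock near",t,553,422,.07),("dock s far",s,562,98,.07),("dock s near",s,652,162,.07),
 ("deck nose far",t,345,133,.034),("deck nose near",t,272,282,.034),
 ("curtain edge", t,150,105,.05),("jar",t,520,530,.061),("blkvial",t,285,382,.052),("beaker",t,690,160,.035)]:
  print(n,f(u,v,z))
E
```

```text
btn [ 0.4551 -0.1823  0.051 ]
btn [ 0.4546 -0.177   0.051 ]
white [ 0.4484 -0.2553  0.081 ]
white [ 0.4465 -0.2484  0.081 ]
blue [ 0.4006 -0.2323  0.081 ]
blue [ 0.4004 -0.227   0.081 ]
basecorn start [ 0.4323 -0.1199  0.012 ]
base far near [ 0.2676 -0.4513  0.012 ]
base far far [ 0.3561 -0.4939  0.012 ]
base start s [ 0.4311 -0.1152  0.006 ]
dock far [ 0.3877 -0.4108  0.07  ]
dock near [ 0.3127 -0.3756  0.07  ]
dock s far [ 0.3879 -0.4101  0.07  ]
dock s near [ 0.3219 -0.3795  0.07  ]
deck nose far [ 0.4561 -0.2788  0.034 ]
deck nose near [ 0.381  -0.2433  0.034 ]
curtain edge [ 0.4657 -0.1821  0.05  ]
jar [ 0.2615 -0.3615  0.061 ]
blkvial [ 0.3307 -0.2496  0.052 ]
beaker [ 0.4446 -0.4502  0.035 ]
```

```bash
python3 - <<'E'
from h import *
import cv2
np.set_printoptions(precision=3,suppress=True)
c=arm.get_calibration("scene");W=np.linalg.inv(np.array(c["T"]));K=np.array(c["intrinsics"])
im=cv2.imread("pics/scene0.png")
for (u,v),col in zip([(271,162),(308,159),(365,160),(450,160),(240,155)],[(0,0,255),(0,255,255),(255,0,255),(0,255,0),(255,0,0)]):
  print((u,v))
  for z in(0.02,.1,.15,.2,.25,.3,.4,.5):
    p=px("top",u,v,z);q=K@(W@np.r_[p,1])[:3];q=q[:2]/q[2];print(z,p[:2],q.round())
    cv2.circle(im,tuple(int(i) for i in q),3,col,-1);cv2.putText(im,f"{z}",tuple(int(i)+4 for i in q),0,.3,col,1)
cv2.imwrite("pics/s2.png",cv2.resize(im[:300,100:480],None,fx=2,fy=2))
E
```

```text
(271, 162)
0.02 [ 0.472 -0.18 ] [228. 218.]
0.1 [ 0.455 -0.183] [233. 187.]
0.15 [ 0.445 -0.185] [236. 165.]
0.2 [ 0.435 -0.187] [240. 142.]
0.25 [ 0.425 -0.19 ] [244. 117.]
0.3 [ 0.415 -0.192] [248.  90.]
0.4 [ 0.395 -0.196] [258.  28.]
0.5 [ 0.375 -0.201] [270. -46.]
(308, 159)
0.02 [ 0.48  -0.268] [250. 199.]
0.1 [ 0.463 -0.263] [254. 170.]
0.15 [ 0.453 -0.261] [257. 150.]
0.2 [ 0.442 -0.258] [260. 129.]
0.25 [ 0.431 -0.255] [263. 106.]
0.3 [ 0.421 -0.253] [267.  81.]
0.4 [ 0.4   -0.247] [275.  23.]
0.5 [ 0.379 -0.242] [284. -48.]
(365, 160)
0.02 [ 0.479 -0.403] [284. 174.]
0.1 [ 0.463 -0.387] [287. 149.]
0.15 [ 0.452 -0.377] [289. 131.]
0.2 [ 0.441 -0.367] [291. 112.]
0.25 [ 0.431 -0.356] [293.  91.]
0.3 [ 0.42  -0.346] [295.  69.]
0.4 [ 0.399 -0.326] [300.  16.]
0.5 [ 0.378 -0.305] [307. -49.]
(450, 160)
0.02 [ 0.482 -0.605] [324. 145.]
0.1 [ 0.465 -0.571] [325. 123.]
0.15 [ 0.454 -0.55 ] [326. 108.]
0.2 [ 0.444 -0.528] [327.  92.]
0.25 [ 0.433 -0.507] [328.  74.]
0.3 [ 0.422 -0.485] [329.  54.]
0.4 [ 0.401 -0.443] [332.   7.]
0.5 [ 0.379 -0.4  ] [335. -52.]
(240, 155)
0.02 [ 0.488 -0.105] [197. 233.]
0.1 [ 0.47  -0.115] [204. 200.]
0.15 [ 0.459 -0.122] [208. 177.]
0.2 [ 0.448 -0.128] [213. 152.]
0.25 [ 0.437 -0.134] [218. 126.]
0.3 [ 0.426 -0.141] [223.  97.]
0.4 [ 0.404 -0.153] [236.  32.]
0.5 [ 0.382 -0.166] [251. -45.]
```

View pics/s2.png

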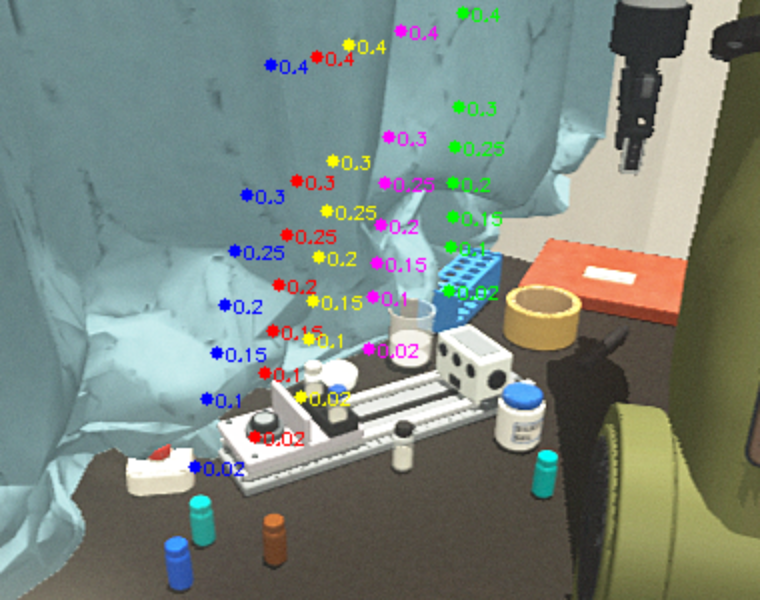

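Single-view curtain depth is ambiguous, so I'll first move to the robot side of the rail, high up, and look with the wrist camera.

Emit:
move_arm([
  [37,-41,0,0,0,0,0],
  [37,-41,0,0,0,0,0],
  [37,-41,0,0,0,0,0],
  [37,-41,0,0,0,0,0],
  [37,-41,0,0,0,0,0],
])

```text
clock: 0.72
position: [0.3502, -0.3294, 0.231]
tool_rot: [-180.0, 0.0, 24.0]
ft_force: [1.1, -0.2, -0.3]
gripper_width: -0.002
finger_force: 0.0
```

Emit:
move_arm([
  [0,0,0,0,0,-0.175,0],
  [0,0,0,0,0,-0.175,0],
  [0,0,0,0,0,-0.175,0],
  [0,0,0,0,0,-0.175,0],
  [0,0,0,0,0,0,0],
])

```text
clock: 1.35
position: [0.3498, -0.3311, 0.231]
tool_rot: [-180.0, -0.0, 64.0]
ft_force: [0.2, -0.0, 1.3]
gripper_width: -0.001
finger_force: 0.0
```

```bash
python3 - <<'E'
from h import *
import cv2
c=arm.get_calibration("wrist");cv2.imwrite("pics/w1.png",arm.snapshot("wrist"))
np.savez("w1.npz",T=c["T"],K=c["intrinsics"]);print(c["T"],c["intrinsics"])
cv2.imwrite("pics/sc1.png",arm.snapshot("scene"))
s=arm.get_state();print(s["position"],s["tool_rot"],s["ft_force"],s["clock"],s["joint_positions"])
E
```

```text
[[ 8.98707726e-01 -4.18441051e-01 -1.31268847e-01  3.83442204e-01]
 [-4.38547883e-01 -8.57790269e-01 -2.68088810e-01 -2.63273582e-01]
 [-4.21776091e-04  2.98501159e-01 -9.54409179e-01  3.72665942e-01]
 [ 0.00000000e+00  0.00000000e+00  0.00000000e+00  1.00000000e+00]] [[345.68607585   0.         276.88688795]
 [  0.         345.68607585 218.75411803]
 [  0.           0.           1.        ]]
[ 0.34981547 -0.3312146   0.23110109] [-1.79976812e+02 -1.98625310e-03  6.39236281e+01] [ 0.78625341 -0.48876562  0.40430494] 1.45 [ 54.0473891   -1.56485354 -13.46924667 105.75634771  -0.37194545
  75.78871925  14.59806961]
```

View pics/w1.png

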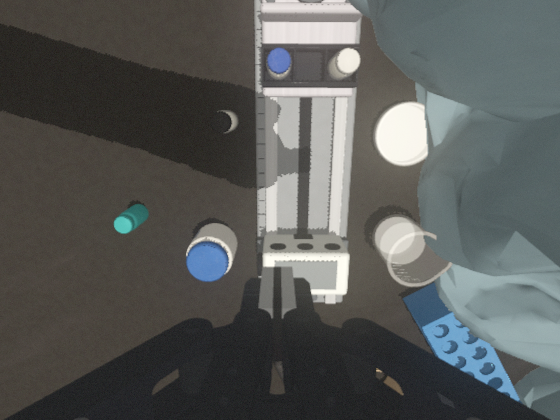

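View pics/sc1.png

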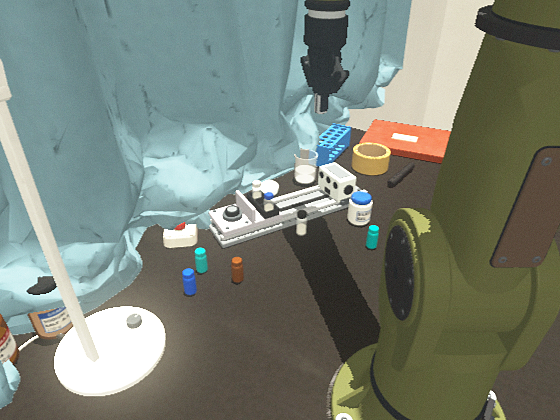

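Wrist view: vials at (280,63) and (347,62), dock pad at row ~240, curtain skirt on the right close to the button end (350,0). The arm stands in front of the curtain in the scene view. One closer look at the button end from low on the robot side comes next.

Emit:
move_arm([
  [20,-6,30,0,0,0,0],
  [20,-6,30,0,0,0,0],
  [20,-6,30,0,0,0,0],
  [0,0,0,0,0,0,0],
])

```text
clock: 1.95
position: [0.3588, -0.2674, 0.1394]
tool_rot: [-179.7, -0.1, 64.2]
ft_force: [-0.3, 0.3, -0.4]
gripper_width: -0.002
finger_force: 0.0
```

```bash
python3 - <<'E'
from h import *
import cv2
np.set_printoptions(precision=4,suppress=True)
c=arm.get_calibration("wrist");cv2.imwrite("pics/w2.png",arm.snapshot("wrist"))
np.savez("w2.npz",T=c["T"],K=c["intrinsics"]);print(c["T"])
s=arm.get_state();print(s["position"],s["tool_rot"],s["ft_force"],s["clock"])
W=np.linalg.inv(np.array(c["T"]))
for p in [(.455,-.18,.051)]:
  q=c["intrinsics"]@(W@np.r_[p,1])[:3];print(q[:2]/q[2])
E
```

```text
[[ 0.8999 -0.4152 -0.1337  0.3927]
 [-0.4361 -0.8597 -0.266  -0.1998]
 [-0.0045  0.2977 -0.9546  0.2812]
 [ 0.      0.      0.      1.    ]]
[ 0.3596 -0.2693  0.1412] [-179.9326    0.013    64.0881] [ 0.1545 -0.3186  0.4617] 2.0
[358.1174  32.013 ]
```

View pics/w2.png

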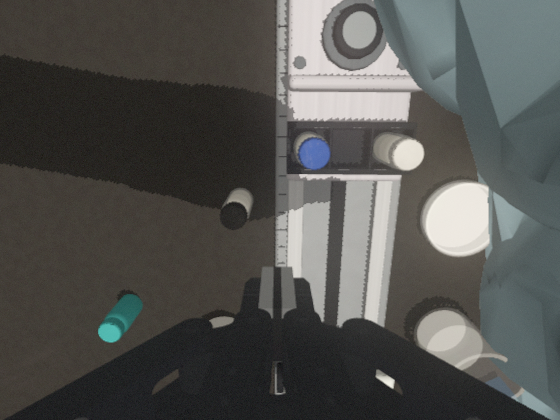

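Closer view: button top at about (358,31), matching my estimate's projection of (358,32) to within a few mm; plate at row ~82. A curtain lip passes close to the far side of the button. I'll tilt the tool about 20° so the body leans to the robot's side, then press with tool axis x along the rail.

Emit:
move_arm([
  [0,0,0,-0.175,0,0,0],
  [0,0,0,-0.175,0,0,0],
  [0,0,0,0,0,0,0],
])

```text
clock: 2.38
position: [0.3566, -0.2693, 0.1399]
tool_rot: [160.1, -0.0, 63.9]
ft_force: [-0.2, 0.6, 0.2]
gripper_width: -0.002
finger_force: 0.0
```

Emit:
move_arm([
  [29,4,2,0,0,0,0],
  [29,4,2,0,0,0,0],
  [29,4,2,0,0,0,0],
  [29,5,2,0,0,0,0],
  [0,0,0,0,0,0,0],
])

```text
clock: 3.0
position: [0.4314, -0.1727, 0.143]
tool_rot: [159.7, 0.0, 64.3]
ft_force: [0.3, -0.7, 0.7]
gripper_width: -0.002
finger_force: 0.0
```

```bash
cat >e.py <<'E'
from h import *
from scipy.spatial.transform import Rotation as R
s=arm.get_state();np.set_printoptions(precision=4,suppress=True)
r=R.from_euler("xyz",s["tool_rot"],degrees=True)
d=np.array([-.435,-.9,0]);a=np.array([.9,-.435,0]);b=np.array([.4548,-.18,.051])
tgt=b+.006*d+.003*a+[0,0,.004]
q=s["position"]-b
print(s["position"],s["tool_rot"],s["ft_force"],s["clock"],s["joint_positions"],"rail",q@d,"across",q@a,"tool delta mm",r.inv().apply(tgt-s["position"])*1e3)
E
python3 e.py
```

```text
[ 0.4314 -0.1727  0.143 ] [159.7037   0.0135  64.3119] [ 0.324  -0.7136  0.6619] 3.0 [ 46.0682 -15.8857 -26.0701 129.9409  -6.8792  44.3111  -1.9755] rail 0.003624259126454913 across -0.02425357936445391 tool delta mm [-2.4026 -4.9704 92.0191]
```

Emit:
move_arm([
  [-2,-5,20,0,0,0,0],
  [0,0,20,0,0,0,0],
  [0,0,20,0,0,0,0],
  [0,0,0,0,0,0,0],
])

```text
clock: 3.5
position: [0.4413, -0.1831, 0.0817]
tool_rot: [160.0, -0.0, 64.0]
ft_force: [0.3, -0.2, -0.7]
gripper_width: 0.005
finger_force: 0.0
```

```bash
python3 e.py; python3 -c "
from h import *;import cv2
cv2.imwrite('pics/w3.png',arm.snapshot('wrist'))
im=arm.snapshot('scene')[145:255,190:330];cv2.imwrite('pics/sc3.png',cv2.resize(im,None,fx=5,fy=5,interpolation=2))"
```

```text
[ 0.4413 -0.1831  0.0817] [160.0251  -0.0338  64.0233] [ 0.2963 -0.1912 -0.7292] 3.5 [ 47.4656  -8.1298 -28.4694 132.1168  -2.3761  35.223   -5.7187] rail 0.008626864285957195 across -0.010833035513976273 tool delta mm [ 2.6604  3.8695 29.8323]
```

View pics/sc3.png

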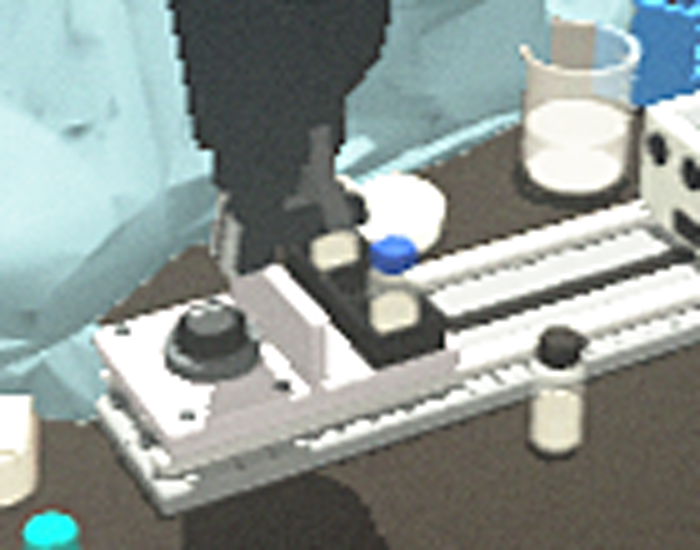

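```bash
python3 - <<'E'
from h import *
c=arm.get_calibration("scene");W=np.linalg.inv(np.array(c["T"]));K=np.array(c["intrinsics"])
for p in [(.4413,-.1831,.0817),(.4548,-.18,.051),(.4413,-.1831,.051)]:
  q=K@(W@np.r_[p,1])[:3];q=q[:2]/q[2];print(q,(q-[190,145])*5)
c=arm.get_calibration("wrist");W=np.linalg.inv(np.array(c["T"]));K=np.array(c["intrinsics"])
for p in [(.4413,-.1831,.0817),(.4548,-.18,.051)]:
  q=K@(W@np.r_[p,1])[:3];q=q[:2]/q[2];print(q)
E
```

```text
[238.67118379 196.96352791] [243.35591895 259.81763954]
[233.21110247 208.37410355] [216.05551233 316.87051774]
[239.35392089 209.80718742] [246.76960447 324.03593711]
[274.94086176 284.08453017]
[274.41166898 240.89676448]
```

View pics/w3.png

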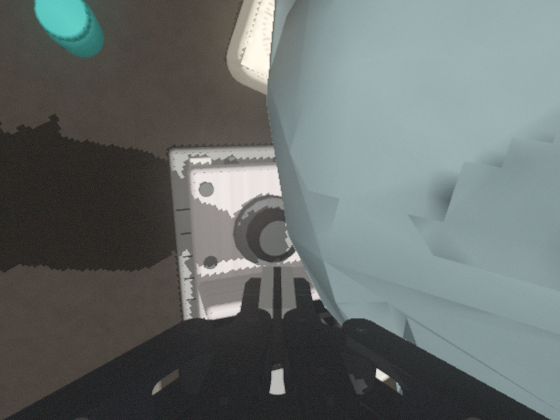

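```bash
sed -i 's/b=np.array.*/b=np.array([.4553,-.1778,.051])/; s/tgt=.*/tgt=b+.006*d+[0,0,.003]/' e.py; python3 e.py
```

```text
[ 0.4418 -0.183   0.0829] [159.8759  -0.0083  64.0439] [0.8714 0.9387 0.7966] 3.6 [ 47.436   -8.2836 -28.4686 132.1177  -2.4199  35.2135  -5.7012] rail 0.010587685972786871 across -0.009890762424064795 tool delta mm [ 4.6176 -0.6597 30.5217]
```

Emit:
move_arm([
  [4,0,8,0,0,0,0],
  [0,0,8,0,0,0,0],
  [0,0,8,0,0,0,0],
  [0,0,0,0,0,0,0],
])

```text
clock: 4.1
position: [0.4495, -0.1818, 0.058]
tool_rot: [160.0, -0.0, 64.1]
ft_force: [0.1, -0.1, 0.1]
gripper_width: -0.0
finger_force: 0.0
```

Emit:
move_arm([
  [0,0,4,0,0,0,0],
  [0,0,3,0,0,0,0],
  [0,0,0,0,0,0,0],
])

```text
clock: 4.47
position: [0.4522, -0.1832, 0.0524]
tool_rot: [160.0, 0.0, 64.1]
ft_force: [-2.0, 1.6, 3.1]
gripper_width: -0.002
finger_force: 1.4
```

Contact at the expected height. Now I press straight down.

Emit:
move_arm([
  [0,-1,3,0,0,0,0],
  [0,-1,2.5,0,0,0,0],
  [0,-0.7,2,0,0,0,0],
  [0,0,0,0,0,0,0],
])

```text
clock: 4.97
position: [0.4526, -0.1833, 0.0449]
tool_rot: [159.9, 0.0, 64.1]
ft_force: [-3.3, 2.1, 7.4]
gripper_width: 0.002
finger_force: 4.0
```

Emit:
move_arm([
  [0,-0.4,1.2,0,0,0,0],
  [0,0,0,0,0,0,0],
])

```text
clock: 5.22
position: [0.4529, -0.1835, 0.0445]
tool_rot: [159.9, 0.1, 64.1]
ft_force: [-9.1, 4.1, 18.4]
gripper_width: 0.001
finger_force: 9.2
```

Bottomed (18 N, 8 mm below the touch height). Now slide along the rail.

Emit:
move_arm([
  [-4,0,0,0,0,0,0],
  [-4,0,0,0,0,0,0],
  [-4,0,0,0,0,0,0],
])

```text
clock: 5.6
position: [0.448, -0.1936, 0.0446]
tool_rot: [159.9, 0.0, 64.2]
ft_force: [-8.7, 6.2, 17.9]
gripper_width: -0.001
finger_force: 9.1
```

Emit:
move_arm([
  [-5,0,0,0,0,0,0],
  [-5,0,0,0,0,0,0],
  [-5,0,0,0,0,0,0],
])

```text
clock: 5.98
position: [0.4413, -0.2072, 0.0445]
tool_rot: [159.9, 0.0, 64.1]
ft_force: [-8.2, 6.7, 18.0]
gripper_width: -0.001
finger_force: 9.3
```

Emit:
move_arm([
  [-6,0,0,0,0,0,0],
  [-6,0,0,0,0,0,0],
  [-6,0,0,0,0,0,0],
  [-6,0,0,0,0,0,0],
  [-6,0,0,0,0,0,0],
])

```text
clock: 6.6
position: [0.428, -0.2343, 0.0445]
tool_rot: [159.9, 0.0, 64.1]
ft_force: [-8.7, 6.8, 18.9]
gripper_width: -0.003
finger_force: 9.7
```

Emit:
move_arm([
  [-6,0,0,0,0,0,0],
  [-6,0,0,0,0,0,0],
  [-6,0,0,0,0,0,0],
  [-6,0,0,0,0,0,0],
  [-6,0,0,0,0,0,0],
])

```text
clock: 7.22
position: [0.4147, -0.2615, 0.0445]
tool_rot: [159.9, 0.0, 64.1]
ft_force: [-9.0, 7.9, 20.0]
gripper_width: -0.002
finger_force: 9.9
```

Emit:
move_arm([
  [-5,0,0,0,0,0,0],
  [-5,0,0,0,0,0,0],
  [-5,0,0,0,0,0,0],
  [-5,0,0,0,0,0,0],
])

```text
clock: 7.72
position: [0.4058, -0.2795, 0.0445]
tool_rot: [159.9, 0.0, 64.1]
ft_force: [-10.0, 7.5, 19.1]
gripper_width: 0.001
finger_force: 10.1
```

Emit:
move_arm([
  [-4,0,0,0,0,0,0],
  [-4,0,0,0,0,0,0],
  [-4,0,0,0,0,0,0],
  [-4,0,0,0,0,0,0],
])

```text
clock: 8.22
position: [0.3987, -0.2939, 0.0445]
tool_rot: [159.9, 0.0, 64.1]
ft_force: [-9.3, 7.5, 21.4]
gripper_width: -0.002
finger_force: 10.1
```

Emit:
move_arm([
  [-2.5,0,0,0,0,0,0],
  [-2.5,0,0,0,0,0,0],
  [-2.5,0,0,0,0,0,0],
])

```text
clock: 8.6
position: [0.3954, -0.3007, 0.0445]
tool_rot: [159.9, 0.0, 64.1]
ft_force: [-9.2, 7.4, 20.5]
gripper_width: -0.0
finger_force: 10.1
```

Emit:
move_arm([
  [-2,0,0,0,0,0,0],
  [-2,0,0,0,0,0,0],
  [0,0,0,0,0,0,0],
])

```text
clock: 8.98
position: [0.3935, -0.3046, 0.0445]
tool_rot: [159.9, 0.0, 64.1]
ft_force: [-9.6, 6.4, 19.7]
gripper_width: -0.001
finger_force: 10.0
```

Emit:
move_arm([
  [-2,0,0,0,0,0,0],
  [-2,0,0,0,0,0,0],
  [0,0,0,0,0,0,0],
])

```text
clock: 9.35
position: [0.3918, -0.308, 0.0445]
tool_rot: [159.9, 0.0, 64.1]
ft_force: [-9.6, 7.5, 21.2]
gripper_width: -0.002
finger_force: 10.1
```

Emit:
move_arm([
  [-2,0,0,0,0,0,0],
  [-2,0,0,0,0,0,0],
  [0,0,0,0,0,0,0],
])

```text
clock: 9.72
position: [0.3915, -0.3087, 0.0444]
tool_rot: [160.0, -0.1, 64.3]
ft_force: [-7.6, 14.2, 22.2]
gripper_width: -0.0
finger_force: 11.5
```

Emit:
move_arm([
  [-2,0,0,0,0,0,0],
  [-2,0,0,0,0,0,0],
  [0,0,0,0,0,0,0],
])

```text
clock: 10.1
position: [0.3907, -0.3141, 0.0446]
tool_rot: [159.8, -0.1, 64.2]
ft_force: [1.5, 6.8, 10.6]
gripper_width: -0.003
finger_force: 5.3
```

```bash
python3 -c "
from h import *;import cv2
im=arm.snapshot('scene')[130:250,215:375];cv2.imwrite('pics/sc4.png',cv2.resize(im,None,fx=5,fy=5,interpolation=2))"
```

```text
(no output)
```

View pics/sc4.png

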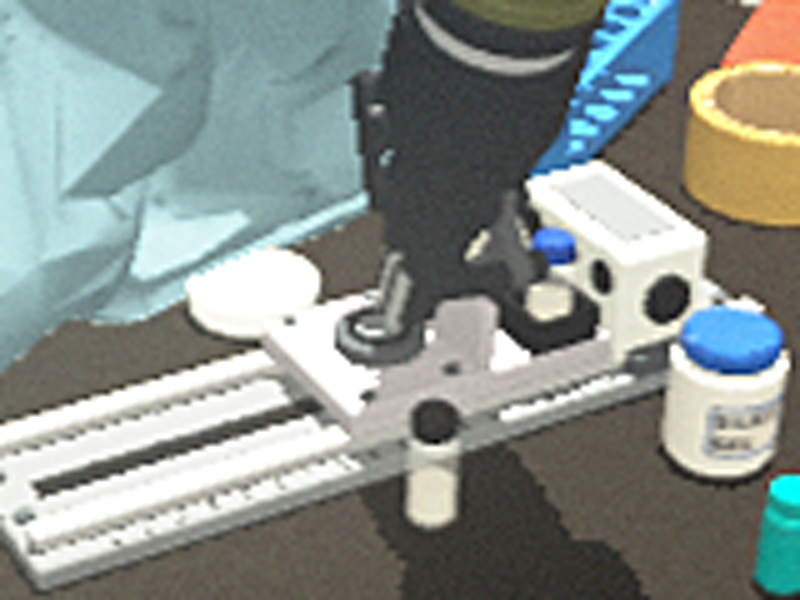

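The finger slid a few mm on the button, so the carriage is at the stop; the nose meets the dock and the button is still down. Releasing straight up.

Emit:
move_arm([
  [0,2,-5.5,0,0,0,0],
  [0,4,-11,0,0,0,0],
  [0,0,-30,0,0,0,0],
  [0,0,-40,0,0,0,0],
  [0,0,-30,0,0,0,0],
])

```text
clock: 10.78
position: [0.3564, -0.3001, 0.156]
tool_rot: [159.9, 0.0, 64.1]
ft_force: [0.3, -0.4, -0.2]
gripper_width: -0.007
finger_force: 0.0
```

```bash
python3 -c "
from h import *;import cv2
im=arm.snapshot('scene')[130:250,215:375];cv2.imwrite('pics/sc5.png',cv2.resize(im,None,fx=5,fy=5,interpolation=2))
print(arm.get_state()['ft_force'],arm.get_state()['position'])"
```

```text
[ 0.87354245 -1.50149168  1.73426824] [ 0.35721385 -0.30130962  0.15968891]
```

View pics/sc5.png

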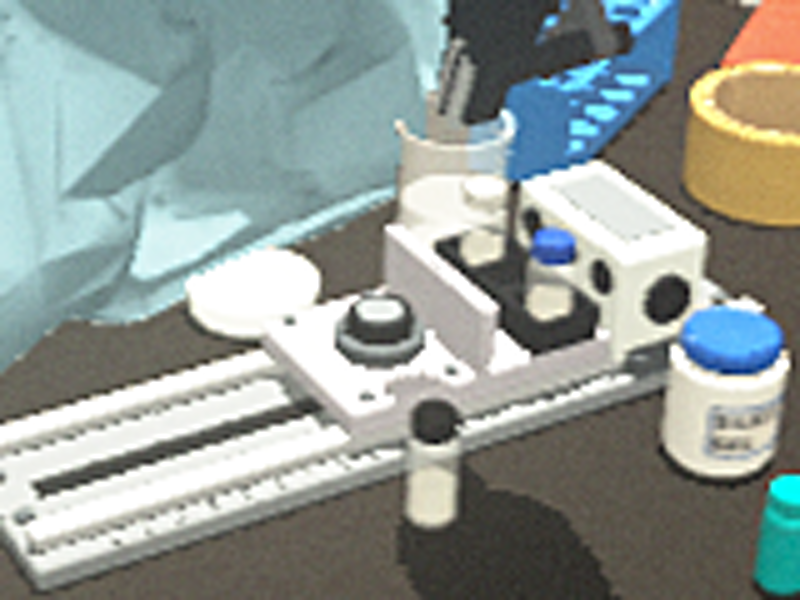

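The button is up, the carriage is at the dock, both vials are seated and the bystanders in view are where they were.

```bash
python3 -c "
from rig import arm
print(arm.sign_off())"
```

```text
the job is handed in; nothing more can be done
None
```

I held the button down and slid the carriage about 139 mm to the dock stop, then let go: the last picture shows the button up and both vials seated. The job is handed in, but sign-off gave no verdict.

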